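# Dispense the dowel pins and ease the lid shut

## Robot

A 7-joint arm with a two-finger parallel gripper is mounted at the origin on a cart in front of the work surface, level with it; the furniture and walls round the work are solid. World frame = base frame: x ahead of the robot, y to its left, z up, the work surface at z = 0. Lengths are in m, angles in degrees, forces in N, time in s.
With the tool pointing down it reaches from about 0.4 to 0.9 m from the base axis. Payload 5.5 kg.
Tool frame: the origin (TCP) lies on the centre line of the jaws, within the pads' length; the fingertips stand robot.nose_length ahead of it and the grasp point (between the pads) lies 8 mm behind it (robot.nose_length is the distance from the TCP to the fingertips, in m); z points along the fingers, y is the line along which they close (so a half turn about z gives the same grasp; the last joint's range is limited). The gripper opens to 92 mm and grips with 3 to 60 N. Pads are 19 mm wide; open, the fingers measure 130 mm over their backs; the gripper's body (75 mm by 190 mm) begins 47 mm behind the grasp point.
Start: joints at [-53.732, 28.699, -24.465, 88.831, 12.651, 65.22, -12.049], TCP at [0.235, 0.606, 0.238] pointing down, gripper open.
Joint ranges: [-164.97, 164.97], [-17.58, 116.51], [-87.97, 89.64], [11.32, 138.91], [-80.73, 260.73], [10.89, 115.49], [-147.41, 147.41]. Speed limits (degrees/s): [147.25, 147.25, 180, 180, 180, 180, 180].

## Interface

Orientations are given as [roll, pitch, yaw] about the fixed x, y, z axes, in that order (R = Rz(yaw) Ry(pitch) Rx(roll)).
In Python, from station import robot gives the robot as it stands. The module is installed in compiled form; this text tells all that it offers.
- The arm moves only by the tool move_arm, never from a script. Its argument "moves" is a list that holds one entry, the list of rows, each a list of 6 numbers: the shift along the tool's x, y, z each as a share of 0.5 m, from -1 to 1, then the turn, a rotation vector about the tool's x, y, z each as a share of 45 degrees, from -1 to 1. A call has 1 to 10 rows; each row shifts and turns the commanded pose from where the row before left it, along the tool's axes as they then stand; what a row does not reach is not made up. A row lasts 1/10 s, in which the tool goes at most 50 mm and 8.59 degrees, less where a joint would pass 70% of its speed; a pose out of reach is approached as far as the arm can. A call with a number of a shift or a turn outside -1 to 1 is refused whole. A call with a gripper value outside its range is refused whole. "hand" is the opening, from -1 (shut) to 1 (fully open), set as the call begins (left out, the last holds). The fingers move at their own pace and stop on an object; "force" is the grip in N (left out, the last holds). Time passes only in rows, so rows that do not move let the fingers close. It gives the time, the measured TCP pose, the force, the opening and the grip force at its end, in the units of the state.
- robot.sense(): the state, without advancing time (a new reading comes with each control period).
- robot.camera(name): name is "scene" or "top" or "wrist"; returns a dict with "image" (384x512x3 uint8, red, green, blue), "depth" (384x512 float32, m along the optical axis (not along the pixel's ray), 0 where there is no reading), "fovy" (degrees; the focal length in pixels is half the picture's height over the tangent of half this angle, whatever the lens; pixels are square), "cx", "cy" (the principal point, pixels), "R" (3x3) and "t" (3): a world point X has camera coordinates R X + t; the wrist camera has in their place "tool_from_camera" (4x4, takes a point from camera to tool coordinates, whose origin is the TCP and whose axes are the flange's). Camera axes: x right, y down, z forward; pixel columns grow to the right and rows downward; lengths in m; the calibration is good to about 2 mm. The wrist camera is an equidistant fisheye: a pixel r from the principal point sees the ray r / f radians off the axis. A picture is of the moment at which its call begins: read the wrist's pose just before it.
- robot.job_done(): hands the job in; it is judged then, once.
Trained networks look in the newest picture that a camera, given by its name, has taken for a name from the list of things; names that differ only in an ending like _2 or _b are one class to them, and where a whole thing is asked for, a point or a joint stands for the part that bears it (a point fixed in the world has none). Each returns a list of dicts, best first, with "conf" (0 to 1); they miss things now and then, are a little off and sometimes report something else, mostly with a low value. They report only what shows in the picture. A call takes as long as a camera call. They do not tell look-alikes from the thing itself.
- robot.trace(query, camera): "region" (384x512 bool, what is visible of it) and "rect" ([left, top, right, bottom] in pixels, round what is visible of it).
The state is a dict: "time_s": time; "joints": joint angles; "qvel": joint speeds; "tau": joint torques, N m; "ee_pos": TCP position; "eef_rot": TCP orientation; "force": force on the tool from outside, world axes, zero at the start; "moment": the same for the moment, N m; "width": finger opening in m; "grasp_force": force on a finger pad.
Only numpy, scipy, OpenCV 4.12 (cv2) and the standard library are available. Lean on these libraries where they do the work, as an engineer would, in place of code of your own. Each camera call takes 0.05 s, during which the arm holds its last target. There are 200 camera calls.

## Task

Press the lever of the dowel dispenser right down with the fingertips, so that its lid opens fully and all three wooden pins roll out into the tray. Then ease the lever slowly back up so that the lid closes fully without slamming. Do not touch the pins, and leave the other things on the bench where they are.

Things in the scene. Friction and masses are not known exactly. Their poses are not given: they have to be found in the camera images.
- dispenser: Grey sheet-metal dispenser fixed to the bench, 108 mm high. Origin: on the bench under the chute; x to its back, y to its left, z up. The chute (walls at y = +-37 mm, open top) slopes down to its front edge at x = -50, z = 40 mm. In front an open tray: x = -167 to -55, y = +-49, rim 36 mm high. On its left a dark linkage cover, y = 39 to 61, top 107 mm high.
- tray_floor (a point): Centre of the tray's inner floor, 15 mm above the bench; the floor slopes gently down to the front, so pins roll up to the front wall. Axes as the dispenser's.
- pad (a point): Centre of the top face of the ribbed black pad (34 x 30 mm) at the front end of the bright steel lever, left of the dispenser; moves with the lever. In the dispenser's frame: x -101, y 93, z 119 mm when up (front edge tilted up 0.2 rad); x -104, y 93, z 73 mm when right down (tilted down 0.2 rad). Press it straight down, 46 mm. Nothing stands above it.
- lever (a joint): Angle of the lever: 0 up (at rest), 0.4 rad right down against its stop. It takes about 2 N at the pad at the start and about 7 N at the bottom, and springs back up if let go.
- lid (a joint): Angle of the lid: 0 shut, 1.2 rad fully open. It is linked to the lever and turns three times as far (lid = 3 x lever). A spring closes it: if the lever is let go the lid slams at over 5 rad/s.
- lid_edge (a point): Middle of the lower edge of the lid, an aluminium flap 70 mm wide and 52 mm high that hangs on a shaft across the chute's front end and swings forward and up over the tray.
- pin_0: Plain wooden dowel pin, 22 mm diameter, 60 mm long, origin at its centre, axis along its own y. Lies across the chute, first behind the shut lid, and rolls out by itself within about a second of the lid opening.
- pin_1: Plain wooden dowel pin, 22 mm diameter, 60 mm long, origin at its centre, axis along its own y. Lies across the chute, second behind the shut lid, and rolls out by itself within about a second of the lid opening.
- pin_2: Plain wooden dowel pin, 22 mm diameter, 60 mm long, origin at its centre, axis along its own y. Lies across the chute, third behind the shut lid, and rolls out by itself within about a second of the lid opening.
- wood_block: Loose bystander: small wood block 45 x 70 x 40 mm left of the dispenser; origin at the centre of its underside (as with the other bystanders).
- tape_measure: Loose bystander: tape measure, 36 x 87 x 62 mm, on the right of the dispenser.
- bolt_0: Loose bystander: steel bolt, 22 x 66 x 19 mm, on the bench in front of the tray.
- marker: Loose bystander: felt marker, 16 x 130 x 18 mm, right of the vice.
- sanding_block: Loose bystander: wooden sanding block, 61 x 100 x 32 mm, right of the dispenser.
Things that resemble listed ones, but are neither listed nor needed, are in the scene too. What is shaped like the pin_0 but yellow is not meant.

How it is judged:
By the outcome, as a careful person would: the job done as asked, in the order asked, and still so for the second after the job is handed in, with the robot touching nothing.
It also fails if it takes over 38 s, if anything falls off the work surface, if the arm or the gripper's body presses on something with over 40 N, if the wrist force passes 120 N, or if a joint passes its speed limit or range.

## Working session

There is one attempt and no reset: what is moved stays moved. The work goes in short steps, Python scripts to look and compute and a tool call to move; the robot and the scene stay as the last step left them, time stands still between calls to the robot, and variables do not carry over. Pictures are saved under pics/ and viewed, at most 10 in all, crops included, and the job is handed in when it is done.

Besides the shell and the picture viewer there is one more tool, called after "Emit:" as a command line: name --argument value ..., lists and objects as JSON in quotes. move_arm: Moves the arm, as the interface text tells. Shift numbers are shares of 0.5 m and turn numbers shares of 45 degrees, none past 1 either way. Its arguments: {"type":"object","properties":{"moves":{"type":"array"},"hand":{"type":"number"},"force":{"type":"number"}},"required":["moves"]}

```bash
mkdir -p pics; cat > h.py <<'E'
import numpy as np, cv2
from station import robot
def world(c,m):
    v,u=np.nonzero(m&(c["depth"]>0)); z=c["depth"][v,u]
    f=192/np.tan(np.radians(c["fovy"]/2))
    P=np.stack([(u-c["cx"])/f*z,(v-c["cy"])/f*z,z],1)
    return (P-c["t"])@np.array(c["R"])
def save(im,n): cv2.imwrite(f"pics/{n}.png",im[...,::-1])
E
python3 - <<'E'
from h import *
s=robot.sense(); print({k:s[k] for k in("time_s","ee_pos","eef_rot","width","force")},robot.nose_length)
for n in("scene","top"):
    c=robot.camera(n); save(c["image"],n)
    for q in("dispenser","pad","lever","lid","pin_0","wood_block"):
        for r in robot.trace(q,n)[:3]:
            P=world(c,r["region"]); print(n,q,round(r["conf"],2),np.round(r["rect"]),P.shape[0],np.round(np.median(P,0),3) if len(P) else "", np.round(np.percentile(P,[3,97],0),3).tolist() if len(P) else "")
E
```

```text
{'time_s': 0.0, 'ee_pos': array([0.23473751, 0.60540555, 0.23668643]), 'eef_rot': array([-1.79889716e+02, -2.03724986e-03,  1.58814261e+02]), 'width': 0.09164568353906576, 'force': array([ 0.28633156,  0.52328589, -0.27247979])} 0.011
scene dispenser 0.8 [183. 141. 273. 198.] 3027 [0.526 0.282 0.045] [[0.392, 0.21, 0.003], [0.634, 0.386, 0.11]]
scene pad 0.57 [191. 139. 216. 152.] 113 [0.499 0.396 0.114] [[0.471, 0.369, -0.025], [0.625, 0.556, 0.123]]
scene lever 0.51 [190. 138. 218. 146.] 104 [0.498 0.395 0.116] [[0.472, 0.364, 0.099], [0.547, 0.423, 0.123]]
scene lid 0.55 [184. 141. 273. 197.] 3032 [0.529 0.282 0.045] [[0.393, 0.211, 0.003], [0.637, 0.384, 0.108]]
scene lid 0.44 [213. 154. 224. 178.] 135 [0.498 0.3   0.078] [[0.484, 0.27, 0.046], [0.529, 0.336, 0.104]]
scene pin_0 0.59 [283. 184. 297. 200.] 104 [0.599 0.075 0.018] [[0.577, 0.064, 0.003], [0.632, 0.095, 0.024]]
scene pin_0 0.54 [258. 194. 268. 201.] 46 [0.516 0.112 0.021] [[0.503, 0.09, 0.014], [0.533, 0.126, 0.025]]
scene pin_0 0.46 [305. 199. 339. 224.] 642 [ 0.58  -0.071  0.03 ] [[0.556, -0.116, 0.003], [0.625, -
[... 402 characters left out ...]
57] [[0.427, 0.17, 0.002], [0.468, 0.244, 0.064]]
top lever 0.56 [115. 173. 156. 225.] 427 [0.499 0.398 0.114] [[0.47, 0.349, -0.001], [0.586, 0.431, 0.122]]
top lid 0.52 [156. 202. 183. 217.] 168 [0.497 0.304 0.1  ] [[0.484, 0.275, 0.038], [0.511, 0.333, 0.104]]
top pin_0 0.72 [158. 190. 187. 204.] 200 [0.529 0.294 0.068] [[0.513, 0.268, 0.059], [0.545, 0.32, 0.073]]
top pin_0 0.66 [238. 198. 260. 217.] 216 [0.509 0.107 0.019] [[0.489, 0.081, -0.002], [0.532, 0.131, 0.024]]
top pin_0 0.63 [251. 160. 265. 184.] 201 [0.602 0.083 0.019] [[0.576, 0.065, -0.001], [0.632, 0.099, 0.024]]
top wood_block 0.78 [144. 144. 172. 172.] 459 [0.645 0.349 0.039] [[0.612, 0.319, 0.01], [0.677, 0.376, 0.043]]
```

```bash
python3 - <<'E'
from h import *
c=robot.camera("top")
d=cv2.resize(c["image"][120:290,80:290],None,fx=3.5,fy=3.5,interpolation=cv2.INTER_CUBIC); save(d[:600],"topcrop")
c2=robot.camera("scene")
save(cv2.resize(c2["image"][110:230,150:350],None,fx=4,fy=4,interpolation=cv2.INTER_CUBIC),"scenecrop")
# points of the top camera near the pad
P=world(c,np.ones((384,512),bool)); A=P[(P[:,2]>.105)&(P[:,2]<.14)&(abs(P[:,0]-.5)<.15)&(abs(P[:,1]-.37)<.1)]
np.save("A.npy",A); print(A.shape)
for a in A[np.argsort(A[:,0])][::6]: print(np.round(a,3))
E
```

```text
(681, 3)
[0.466 0.404 0.12 ]
[0.468 0.404 0.119]
[0.47  0.413 0.123]
[0.471 0.398 0.118]
[0.473 0.411 0.122]
[0.473 0.418 0.12 ]
[0.475 0.404 0.121]
[0.476 0.416 0.12 ]
[0.476 0.424 0.119]
[0.477 0.415 0.124]
[0.478 0.394 0.116]
[0.478 0.397 0.115]
[0.48  0.422 0.123]
[0.48  0.394 0.117]
[0.481 0.431 0.118]
[0.482 0.396 0.119]
[0.483 0.419 0.119]
[0.485 0.4   0.121]
[0.485 0.392 0.116]
[0.485 0.419 0.12 ]
[0.488 0.423 0.122]
[0.488 0.412 0.119]
[0.488 0.418 0.116]
[0.49  0.398 0.12 ]
[0.49  0.418 0.118]
[0.492 0.291 0.106]
[0.493 0.415 0.119]
[0.493 0.418 0.118]
[0.494 0.391 0.119]
[0.495 0.409 0.117]
[0.495 0.388 0.113]
[0.497 0.399 0.118]
[0.497 0.393 0.115]
[0.498 0.421 0.117]
[0.5   0.404 0.118]
[0.5   0.388 0.113]
[0.5   0.409 0.115]
[0.502 0.411 0.118]
[0.503 0.382 0.112]
[0.503 0.419 0.114]
[0.505 0.41  0.116]
[0.505 0.35  0.105]
[0.507 0.333 0.106]
[0.508 0.417 0.115]
[0.51  0.382 0.113]
[0.51  0.35  0.106]
[0.511 0.36  0.105]
[0.513 0.352 0.106]
[0.515 0.342 0.108]
[0.515 0.35  0.107]
[0.517 0.344 0.109]
[0.518 0.357 0.106]
[0.52  0.347 0.108]
[0.52  0.36  0.107]
[0.522 0.34
[... 488 characters left out ...]

[0.562 0.341 0.108]
[0.564 0.327 0.107]
[0.567 0.336 0.109]
[0.567 0.334 0.106]
[0.57  0.339 0.107]
[0.572 0.312 0.106]
[0.574 0.329 0.108]
[0.577 0.329 0.109]
[0.577 0.32  0.105]
[0.58  0.325 0.107]
[0.582 0.332 0.107]
[0.584 0.308 0.107]
[0.587 0.315 0.107]
[0.589 0.312 0.109]
[0.59  0.328 0.106]
[0.592 0.32  0.107]
[0.595 0.325 0.107]
[0.597 0.308 0.107]
[0.598 0.313 0.106]
[0.601 0.323 0.105]
[0.603 0.321 0.106]
[0.605 0.318 0.106]
[0.612 0.278 0.107]
[0.617 0.291 0.109]
[0.618 0.294 0.106]
[0.62  0.279 0.107]
[0.622 0.283 0.107]
[0.623 0.294 0.106]
[0.625 0.289 0.106]
[0.63  0.271 0.108]
[0.633 0.279 0.107]
[0.635 0.279 0.107]
[0.638 0.286 0.107]
[0.643 0.286 0.108]
[0.647 0.276 0.11 ]
```

View pics/topcrop.png

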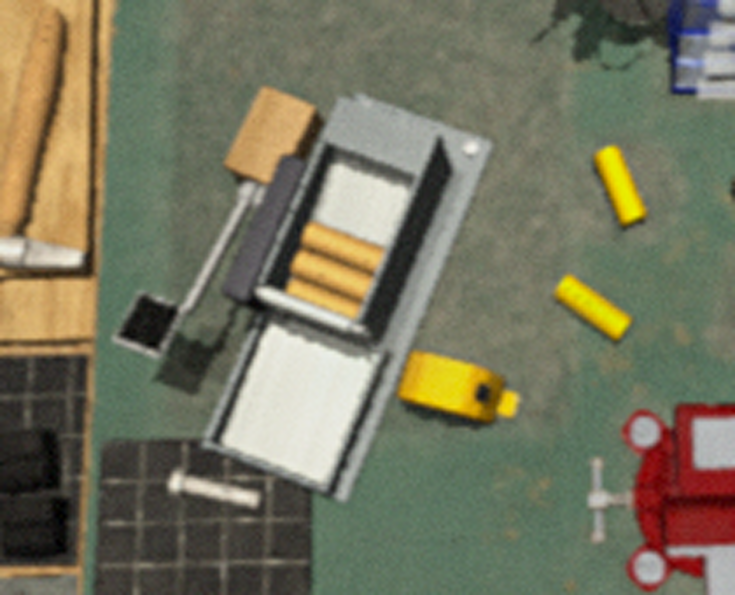

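View pics/scenecrop.png

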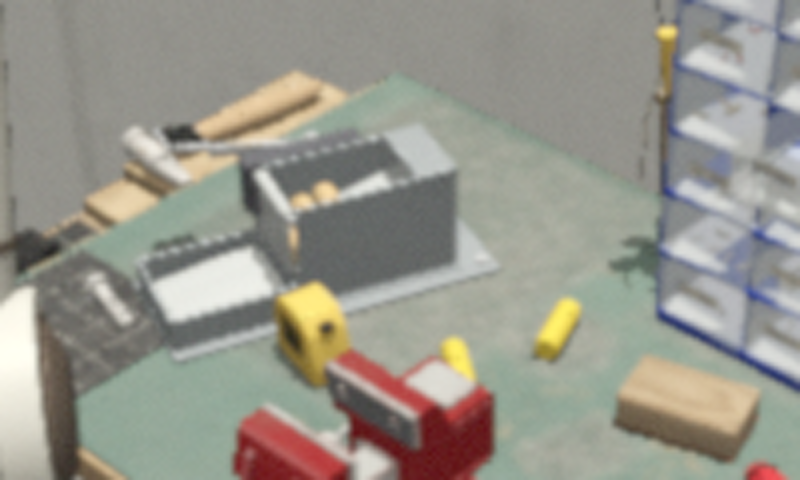

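The top crop shows the black pad at crop (150,323), i.e. top-image pixel (123,212). Its steel arm runs back to the dark cover, and three wooden pins lie behind the shut lid at (320,310). Things that could be mistaken for the pad are the black cases at crop (35,435), the pad's shadow at (185,362) and the tape measure at (455,385), which the network also called a "lever". The pad I want is the one at (150,323), raised to z = 0.12 at the lever end. The yellow dowels at (620,185) and (590,305) are decoys.

```bash
python3 - <<'E'
from h import *
from scipy.spatial.transform import Rotation as Ro
c=robot.camera("top"); P=world(c,np.ones((384,512),bool))
def rect(m):
    r=cv2.minAreaRect(P[m][:,:2].astype(np.float32)*1000); return np.round(np.array(r[0]),1),np.round(r[1],1),round(r[2],1),m.sum()
pm=(P[:,2]>.108)&(P[:,2]<.13)&(abs(P[:,0]-.488)<.035)&(abs(P[:,1]-.408)<.035)
print("pad",rect(pm),P[pm].mean(0))
print("cover",rect((P[:,2]>.098)&(P[:,2]<.112)&(P[:,0]>.48)&(P[:,0]<.66)&(P[:,1]>.2)&(P[:,1]<.375)))
s=robot.sense();R=Ro.from_euler("xyz",s["eef_rot"],degrees=True)
g=np.array([.488,.408,.17]); print(s["ee_pos"],R.inv().apply(g-s["ee_pos"])/.5, s["time_s"])
print(R.as_matrix().round(3))
save(cv2.resize(c["image"][160:240,95:195],None,fx=7,fy=7,interpolation=cv2.INTER_CUBIC),"padcrop")
E
```

```text
pad (array([497.1, 404.4]), array([37.6, 60.1]), 67.2, np.int64(263)) [0.48860086 0.40650915 0.11740918]
cover (array([570.3, 296.2]), array([119.3, 162.9]), 68.7, np.int64(1181))
[0.23489226 0.60607339 0.23776058] [-0.61517486 -0.18642336  0.13549384] 0.85
[[-0.932  0.361 -0.   ]
 [ 0.361  0.932  0.   ]
 [ 0.     0.    -1.   ]]
```

View pics/padcrop.png

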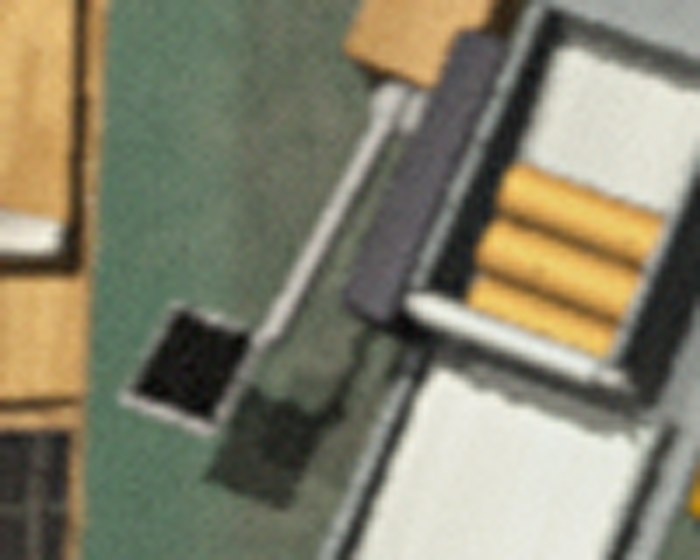

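The close crop confirms the choice: a ribbed black pad at (190,367) with a pale rim, attached to the lever, with a yaw of about -22° that nearly matches the tool. Next I close the fingers and move above it.

Emit:
move_arm --moves '[[[-0.077,-0.023,0,0,0,0],[-0.077,-0.023,0,0,0,0],[-0.077,-0.023,0,0,0,0],[-0.077,-0.023,0,0,0,0],[-0.077,-0.023,0,0,0,0],[-0.077,-0.023,0,0,0,0],[-0.077,-0.023,0,0,0,0],[-0.077,-0.023,0,0,0,0],[0,0,0.04,0,0,0],[0,0,0,0,0,0]]]' --hand -1 --force 20

```text
time_s: 1.85
ee_pos: [0.4891, 0.4063, 0.2152]
eef_rot: [-179.8, -0.1, 158.6]
force: [-0.1, -0.6, -0.0]
width: 0.0166
grasp_force: 0.0
```

```bash
python3 - <<'E'
from h import *
from scipy.spatial.transform import Rotation as Ro
s=robot.sense(); c=robot.camera("wrist"); save(c["image"],"wrist1")
print(s["ee_pos"],s["eef_rot"],s["width"],s["force"],s["time_s"])
R=Ro.from_euler("xyz",s["eef_rot"],degrees=True); T=np.array(c["tool_from_camera"]); f=192/np.tan(np.radians(c["fovy"]/2))
for r in robot.trace("pad","wrist")[:2]:
    m=r["region"]&(c["depth"]>0); v,u=np.nonzero(m); z=c["depth"][v,u]
    dx,dy=u-c["cx"],v-c["cy"]; rr=np.hypot(dx,dy)+1e-9; k=np.tan(rr/f)*z/rr
    W=R.apply((np.c_[dx*k,dy*k,z]@T[:3,:3].T)+T[:3,3])+s["ee_pos"]
    W2=W[(W[:,2]>.105)]; print(r["conf"],r["rect"],len(W),len(W2),np.median(W2,0),cv2.minAreaRect((W2[:,:2]*1000).astype(np.float32)))
E
```

```text
[0.48907481 0.40629464 0.2152441 ] [-1.79768204e+02 -1.06607069e-01  1.58620890e+02] 0.01662333857972955 [-0.07170079 -0.59972003 -0.03698908] 1.85
0.9 [238.5, 174.9, 285.1, 299.9] 2033 1837 [0.48725548 0.41001486 0.11812989] ((493.31109619140625, 406.90765380859375), (38.226871490478516, 51.60639953613281), 65.90670013427734)
```

View pics/wrist1.png

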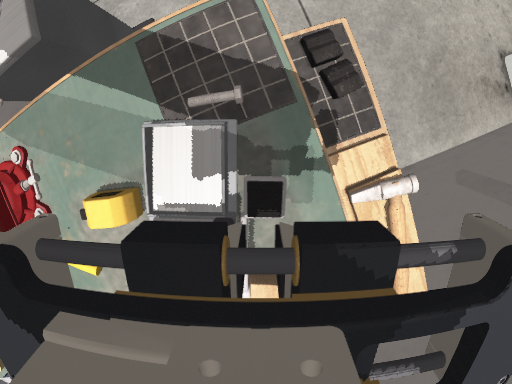

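The wrist view shows the pad at (265,195), clear of the tray and directly below the fingers. I'll nudge a few mm and descend to just above it.

Emit:
move_arm --moves '[[[0.006,0.004,0.04,0,0,0],[0,0,0.05,0,0,0],[0,0,0.04,0,0,0],[0,0,0.02,0,0,0],[0,0,0,0,0,0]]]'

```text
time_s: 2.45
ee_pos: [0.4852, 0.4126, 0.1419]
eef_rot: [-179.9, -0.1, 158.9]
force: [0.5, 1.1, -0.8]
width: 0.0002
grasp_force: 0.0
```

Emit:
move_arm --moves '[[[0,0,0.01,0,0,0],[0,0,0.01,0,0,0],[0,0,0.01,0,0,0],[0,0,0.01,0,0,0],[0,0,0,0,0,0]]]'

```text
time_s: 2.95
ee_pos: [0.4866, 0.4123, 0.1225]
eef_rot: [180.0, -0.0, 158.8]
force: [-0.3, 1.1, 1.4]
width: 0.0006
grasp_force: 0.3
```

Emit:
move_arm --moves '[[[0,0,0.01,0,0,0],[0,0,0.01,0,0,0],[0,0,0.01,0,0,0],[0,0,0.01,0,0,0],[0,0,0.01,0,0,0],[0,0,0.01,0,0,0],[0,0,0,0,0,0]]]'

```text
time_s: 3.65
ee_pos: [0.4862, 0.4126, 0.0922]
eef_rot: [180.0, -0.0, 158.9]
force: [-3.0, 1.9, 5.8]
width: 0.0005
grasp_force: 3.1
```

Emit:
move_arm --moves '[[[0,0,0.006,0,0,0],[0,0,0.004,0,0,0],[0,0,0,0,0,0]]]'

```text
time_s: 3.95
ee_pos: [0.4865, 0.4125, 0.0878]
eef_rot: [180.0, -0.0, 158.8]
force: [-4.3, 2.1, 6.7]
width: 0.0004
grasp_force: 3.3
```

Emit:
move_arm --moves '[[[0,0,0.004,0,0,0],[0,0,0.002,0,0,0],[0,0,0,0,0,0]]]'

```text
time_s: 4.25
ee_pos: [0.4868, 0.4124, 0.0855]
eef_rot: [180.0, 0.0, 158.8]
force: [-3.3, 0.9, 8.8]
width: 0.0002
grasp_force: 4.6
```

Emit:
move_arm --moves '[[[0,0,0.004,0,0,0],[0,0,0,0,0,0]]]'

```text
time_s: 4.45
ee_pos: [0.4868, 0.4126, 0.0851]
eef_rot: [180.0, 0.0, 158.8]
force: [-7.0, -2.5, 19.3]
width: 0.0002
grasp_force: 9.7
```

The force rose to 19 N while the height held steady, so the lever is at its stop. I'll hold it there and let the pins roll out.

Emit:
move_arm --moves '[[[0,0,0,0,0,0],[0,0,0,0,0,0],[0,0,0,0,0,0],[0,0,0,0,0,0],[0,0,0,0,0,0],[0,0,0,0,0,0],[0,0,0,0,0,0],[0,0,0,0,0,0],[0,0,0,0,0,0],[0,0,0,0,0,0]]]'

```text
time_s: 5.45
ee_pos: [0.4868, 0.4126, 0.0851]
eef_rot: [179.9, 0.0, 158.8]
force: [-7.1, -2.5, 17.8]
width: 0.0003
grasp_force: 9.7
```

Emit:
move_arm --moves '[[[0,0,0,0,0,0],[0,0,0,0,0,0],[0,0,0,0,0,0],[0,0,0,0,0,0],[0,0,0,0,0,0],[0,0,0,0,0,0],[0,0,0,0,0,0],[0,0,0,0,0,0],[0,0,0,0,0,0],[0,0,0,0,0,0]]]'

```text
time_s: 6.45
ee_pos: [0.4868, 0.4126, 0.0851]
eef_rot: [179.9, 0.0, 158.8]
force: [-6.7, -2.8, 18.1]
width: 0.0004
grasp_force: 9.7
```

```bash
python3 - <<'E'
from h import *
a=robot.camera("wrist")["image"][90:330,60:330]; b=robot.camera("scene")["image"][110:230,150:300]
save(np.hstack([cv2.resize(a,(400,356)),cv2.resize(b,(400,320),interpolation=2)[:320] if 0 else cv2.copyMakeBorder(cv2.resize(b,(400,320)),0,36,0,0,0)]),"open")
E
```

```text
(no output)
```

View pics/open.png

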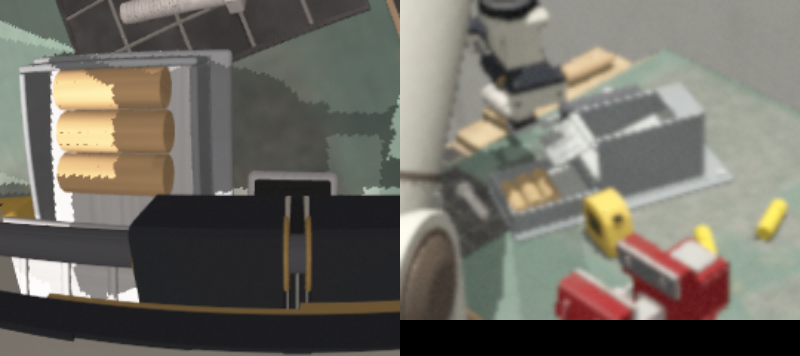

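All three pins lie against the tray's front wall (left view, (115,90) to (115,170)), and the lid is open (right view, (570,140)). Now I'll ease the lever up slowly.

Emit:
move_arm --moves '[[[0,0,-0.003,0,0,0],[0,0,-0.003,0,0,0],[0,0,-0.003,0,0,0],[0,0,-0.003,0,0,0],[0,0,-0.003,0,0,0],[0,0,-0.003,0,0,0],[0,0,-0.003,0,0,0],[0,0,-0.003,0,0,0],[0,0,-0.003,0,0,0],[0,0,-0.003,0,0,0]]]'

```text
time_s: 7.55
ee_pos: [0.486, 0.4127, 0.0979]
eef_rot: [180.0, -0.1, 158.9]
force: [-4.0, 2.7, 5.9]
width: 0.0005
grasp_force: 2.8
```

Emit:
move_arm --moves '[[[0,0,-0.003,0,0,0],[0,0,-0.003,0,0,0],[0,0,-0.003,0,0,0],[0,0,-0.003,0,0,0],[0,0,-0.003,0,0,0],[0,0,-0.003,0,0,0],[0,0,-0.003,0,0,0],[0,0,-0.003,0,0,0],[0,0,-0.003,0,0,0],[0,0,-0.003,0,0,0]]]'

```text
time_s: 8.55
ee_pos: [0.4876, 0.4116, 0.1129]
eef_rot: [180.0, 0.1, 158.8]
force: [0.6, 2.5, 3.3]
width: 0.0003
grasp_force: 1.6
```

Emit:
move_arm --moves '[[[0,0,-0.003,0,0,0],[0,0,-0.003,0,0,0],[0,0,-0.003,0,0,0],[0,0,-0.003,0,0,0],[0,0,-0.003,0,0,0],[0,0,-0.003,0,0,0],[0,0,-0.003,0,0,0],[0,0,-0.003,0,0,0],[0,0,-0.003,0,0,0],[0,0,-0.003,0,0,0]]]'

```text
time_s: 9.55
ee_pos: [0.4865, 0.4117, 0.1276]
eef_rot: [-180.0, -0.0, 158.8]
force: [1.6, -0.6, 1.3]
width: 0.0004
grasp_force: 0.9
```

Emit:
move_arm --moves '[[[0,0,-0.002,0,0,0],[0,0,-0.002,0,0,0],[0,0,-0.002,0,0,0],[0,0,-0.002,0,0,0],[0,0,-0.002,0,0,0],[0,0,-0.002,0,0,0],[0,0,-0.002,0,0,0],[0,0,-0.002,0,0,0],[0,0,-0.002,0,0,0],[0,0,-0.002,0,0,0]]]'

```text
time_s: 10.55
ee_pos: [0.4866, 0.412, 0.1377]
eef_rot: [-180.0, -0.0, 158.8]
force: [-0.4, -0.2, -0.4]
width: 0.0001
grasp_force: 0.0
```

Contact ended smoothly. Now I'll retreat upward and check.

Emit:
move_arm --moves '[[[0,0,-0.03,0,0,0],[0,0,-0.06,0,0,0],[0,0,-0.06,0,0,0],[0,0,-0.03,0,0,0],[0.08,0.02,0,0,0,0],[0.08,0.02,0,0,0,0],[0.08,0.02,0,0,0,0],[0.08,0.02,0,0,0,0],[0,0,0,0,0,0],[0,0,0,0,0,0]]]'

```text
time_s: 11.55
ee_pos: [0.3506, 0.5079, 0.2281]
eef_rot: [180.0, -0.0, 159.0]
force: [0.4, -1.1, 0.2]
width: 0.0004
grasp_force: 0.0
```

```bash
python3 - <<'E'
from h import *
c=robot.camera("top"); save(cv2.resize(c["image"][120:290,80:290],None,fx=3.5,fy=3.5,interpolation=cv2.INTER_CUBIC),"end")
for q in("pad","lid","pin_0"):
    for r in robot.trace(q,"top")[:4]:
        P=world(c,r["region"]); print(q,round(r["conf"],2),r["rect"],np.round(np.median(P,0),3))
E
```

```text
pad 0.6 [111.4, 172.7, 154.2, 221.2] [0.501 0.398 0.114]
pad 0.52 [153.4, 226.8, 176.8, 238.0] [0.446 0.323 0.035]
lid 0.48 [156.7, 202.9, 181.5, 217.5] [0.497 0.305 0.1  ]
lid 0.38 [145.8, 145.8, 171.6, 173.3] [0.647 0.348 0.039]
pin_0 0.77 [146.6, 231.5, 175.3, 245.2] [0.427 0.335 0.032]
pin_0 0.72 [253.6, 164.6, 263.6, 182.8] [0.601 0.083 0.02 ]
pin_0 0.59 [152.7, 225.3, 175.7, 235.1] [0.446 0.324 0.035]
pin_0 0.56 [235.1, 196.8, 258.3, 214.6] [0.509 0.107 0.02 ]
```

View pics/end.png

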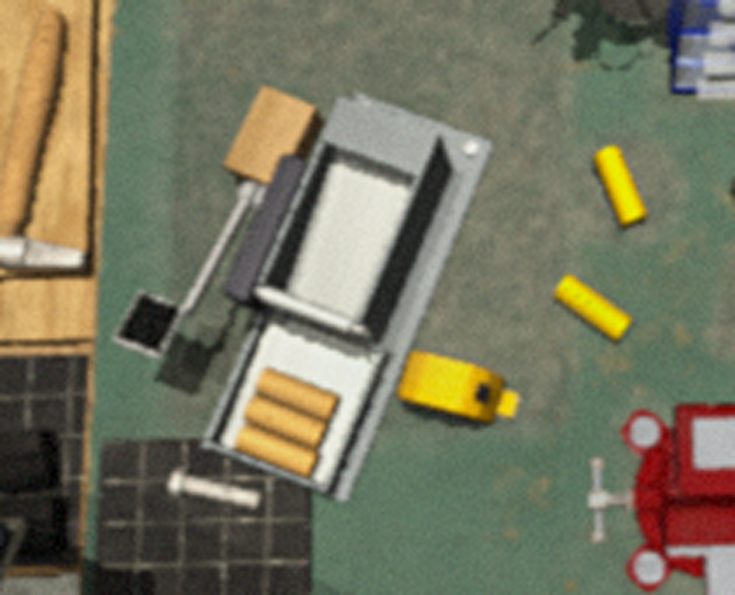

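The three pins are in the tray at (285,420), the lid is shut at (315,310), and the pad is back up at (150,320). The wood block, tape measure and bolt haven't moved.

```bash
python3 -c "from station import robot; print(robot.job_done())"
```

```text
the job is handed in; nothing more can be done
None
```

The job is handed in at about 11.6 s: the lever was pressed to its stop and eased back up slowly, all three pins rolled into the tray, the lid is shut again, and nothing else in the final top view had moved.

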